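# Hang the planter, show the print

### The job

Hang the mint planter, which stands on the oak picture stand, by its wooden handle on the double-armed brass hook, lowering it until the handle rests on both arms before you let go. Then slide the black-framed red-and-green print up out of its leaning slot in the sorter and stand it in the groove that the planter has uncovered, lowering it right to the bottom of the groove before you let go. Leave the blue print, the diffuser, the mouse and the pen cup where they are.

Things in the scene. Friction and masses are not known exactly. Their poses are not given: they have to be found in the camera images.
- planter: Mint round pot, 78 mm across at the rim, 65 mm high (leaves to 95 mm), about 0.26 kg, with a rigid bail: two 6 mm steel wires, 55 mm either side of the axis along own y, carry a wooden bar on top. Origin: centre of its underside; z up. It starts on the picture stand, hiding the middle of the groove.
- planter_handle (a point): Centre of the planter's wooden handle bar, 150 mm above its underside. The bar runs along y, 124 mm long (104 mm free between the wires), 14 mm wide along x, 12 mm high; its underside is 144 mm above the planter's underside.
- hookstand: Fixed dark steel stand, base 12 mm thick, post 16 mm diameter, with a brass double hook: two parallel level arms, 10 mm diameter, 36 mm either side of the middle (own y), run 112 mm from the post towards own -x, then turn up; tips' tops 225 mm above the table, 126 mm in front of the post axis. Origin: middle of the base's front (-x) lower edge, 150 mm from the post axis; base 190 by 130 mm.
- hook_seat (a point): Midway between the arms at their upper surface (200 mm above the table), 68 mm in front (-x) of the post axis: the bar's underside shall rest here, bar along y. The pot is wider than the arms' gap and hangs below them: come from the tips' side with the bar's underside above 225 mm and the pot's rim below 190 mm, then go along +x and down.
- sorter: Fixed light-wood sorter, base 210 mm (x) by 126 mm (y) by 14 mm. Two slots, 37 mm in front (-x) and 37 mm behind the middle, lean 25 degrees, open ends towards own +x (away from the robot): up along a slot is (0.423, 0, 0.906) in its frame. Each is 13 mm wide, 108 mm long along y, 60 mm deep along the lean, floor centred 26 mm above the table. Origin: centre of its underside.
- print: Flat picture in a black frame, red and green bands on white on both faces: 9 mm thick (own x), 100 mm wide (own y), 140 mm high (own z), 0.15 kg. Origin: centre of its lower edge; z points along its height to the free upper edge. It stands in one of the two sorter slots, leaning 25 degrees; 80 mm stand out of the slot.
- blue_print: Bystander, to be left alone: picture of the same size in a white frame, blue with a yellow band, in the other sorter slot. Origin and axes as those of the print.
- stand: Fixed oak picture stand, block 80 mm (x) by 140 mm (y) by 40 mm high, with a groove along its y through the middle of its top: 14 mm wide, 24 mm deep, open at both ends. Origin: centre of its underside.
- groove (a point): Middle of the groove's floor, 16 mm above the table; the groove runs along y, its mouth is 24 mm higher. The print's lower edge shall stand here, its width along the groove, either face forward.
- diffuser: Bystander: square glass diffuser, 55 by 55 by 77 mm with thin reeds to 135 mm. Origin: centre of its underside.
- mouse: Bystander: white computer mouse 60 (x) by 105 (y) by 24 mm. Origin: centre of its underside.
- pencup: Bystander: dark blue pen cup, 68 mm across, 85 mm high, pens to 130 mm. Origin: centre of its underside.

How it is judged:
By the outcome, as a careful person would: the job done as asked, in the order asked, and still so for the second after the job is handed in, with the robot touching nothing.
It also fails if it takes over 56 s, if anything falls off the work surface, if the arm or the gripper's body presses on something with over 40 N, if the wrist force passes 120 N, or if a joint passes its speed limit or range.

### The arm

A 7-joint arm with a two-finger parallel gripper is mounted at the origin on the work surface. World frame = base frame: x ahead of the robot, y to its left, z up, the work surface at z = 0. Lengths are in m, angles in rad, forces in N, time in s.
With the tool pointing down it reaches from about 0.4 to 0.85 m from the base axis. Payload 10.4 kg.
Tool frame: the origin (TCP) lies at the very end of the fingers, on their centre line; the grasp point (between the pads) lies 19 mm behind it; z points along the fingers, y is the line along which they close (so a half turn about z gives the same grasp; the last joint's range is limited). The gripper opens to 87 mm and grips with 3 to 60 N. Pads are 19 mm wide; open, the fingers measure 117 mm over their backs; the gripper's body (75 mm by 190 mm) begins 51 mm behind the grasp point.
Start: joints at [-1.175, 0.332, -0.065, 1.46, 0.022, 1.35, -0.088], TCP at [0.254, 0.571, 0.223] pointing down, gripper open.
Joint ranges: [-2.6, 2.6], [-0.5, 2.12], [-1.47, 1.34], [0.16, 2.42], [-1.27, 4.41], [0.06, 2.06], [-2.6, 2.6]. Speed limits (rad/s): [2.22, 2.22, 2.79, 2.79, 3.14, 3.14, 3.14].

### API

Orientations are given as a unit quaternion [x, y, z, w].
In Python, from bench import read_state, cams, workorder gives the robot as it stands.
- The arm moves only by the shell command python3 -m crank 'ROWS' [FORCE]. ROWS is text: rows parted by semicolons, each of 5 numbers parted by spaces: the shift along the tool's x, y, z scaled (see below), then the turn about the tool's z scaled (see below), then the opening, from -1 (shut) to 1 (fully open). In form: dx dy dz yaw jaw; .... A call has 1 to 10 rows; each row shifts and turns the commanded pose from where the row before left it, along the tool's axes as they then stand; what a row does not reach is not made up. The controller multiplies each number of a shift by 200 mm and each number of a turn by 90 degrees. A row lasts 1/10 s, in which the tool goes at most 50 mm and 8.59 degrees, less where a joint would pass 70% of its speed; a pose out of reach is approached as far as the arm can. A call with a number of a shift or a turn outside -1 to 1 is refused whole. A call with a gripper value outside its range is refused whole. The fingers move at their own pace and stop on an object; FORCE is the grip in N (left out, the last holds). Time passes only in rows, so rows that do not move let the fingers close. It gives the time, the measured TCP pose, the force, the opening and the grip force at its end, in the units of the state.
- read_state(): the state, without advancing time (a new reading comes with each control period).
- cams.camera(name): name is "scene" or "side" or "wrist"; returns a dict with "img" (480x640x3 uint8, blue, green, red), "K" (3x3 intrinsics, pixels), "xyz" and "attitude" of the camera in the world; the wrist camera has in their place "mount" (4x4, takes a point from camera to tool coordinates, whose origin is the TCP and whose axes are the flange's). Camera axes: x right, y down, z forward; pixel columns grow to the right and rows downward; lengths in m; the calibration is good to about 2 mm. The wrist camera is an equidistant fisheye: a pixel r from the principal point sees the ray r / f radians off the axis. A picture is of the moment at which its call begins: read the wrist's pose just before it. There is no depth.
- workorder.close_job(): hands the job in; it is judged then, once.
The state is a dict: "time": time; "joint_positions": joint angles; "joint_vel": joint speeds; "joint_torque": joint torques, N m; "ee_pos": TCP position; "eef_rot": TCP orientation; "ft_force": force on the tool from outside, world axes, zero at the start; "torque": the same for the moment, N m; "width": finger opening in m; "grip_force": force on a finger pad.
Only numpy, scipy, OpenCV 4.12 (cv2) and the standard library are available. Lean on these libraries where they do the work, as an engineer would, in place of code of your own. Each camera call takes 0.05 s, during which the arm holds its last target. There are 200 camera calls.

## Working session

There is one attempt and no reset: what is moved stays moved. The work goes in short steps, Python scripts to look and compute and a shell command to move; the robot and the scene stay as the last step left them, time stands still between calls to the robot, and variables do not carry over. Pictures are saved under pics/ and viewed, at most 10 in all, crops included, and the job is handed in when it is done.

```bash
ls; mkdir -p pics; python3 - <<'E'
from bench import read_state, cams
import cv2
s=read_state();print({k:s[k] for k in('time','ee_pos','eef_rot','width','ft_force')})
for n in('scene','side','wrist'):
    c=cams.camera(n);cv2.imwrite(f'pics/{n}0.png',c['img']);print(n,{k:v for k,v in c.items() if k!='img'})
E
```

```text
pics
{'time': 0.0, 'ee_pos': array([0.25398387, 0.57061628, 0.22172559]), 'eef_rot': array([ 2.07852083e-01,  9.78159980e-01, -7.41120105e-04, -1.24316349e-04]), 'width': 0.0869926326151349, 'ft_force': array([-0.07438674,  0.08002161,  0.77864582])}
scene {'K': array([[453.75296549,   0.        , 324.30438739],
       [  0.        , 453.75296549, 246.54947032],
       [  0.        ,   0.        ,   1.        ]]), 'xyz': array([1.34125342e+00, 4.46244824e-04, 5.93126002e-01]), 'attitude': array([ 0.62952284,  0.60960799, -0.3334334 , -0.34770859])}
side {'K': array([[570.97703806,   0.        , 321.79959961],
       [  0.        , 570.97703806, 241.14538489],
       [  0.        ,   0.        ,   1.        ]]), 'xyz': array([ 0.25828878, -0.66743589,  0.68229387]), 'attitude': array([ 0.86248381, -0.19691902,  0.11361917, -0.45214518])}
wrist {'K': array([[371.64829954,   0.        , 316.91893217],
       [  0.        , 371.64829954, 234.35614865],
       [  0.        ,   0.        ,   1.        ]]), 'mount': array([[-1.55259857e-03, -9.60685684e-01, -2.77633942e-01,
         7.66291871e-02],
       [ 9.99998704e-01, -1.37302944e-03, -8.41204181e-04,
        -6.74069498e-04],
       [ 4.26933239e-04, -2.77634889e-01,  9.60686570e-01,
        -1.61823528e-01],
       [ 0.00000000e+00,  0.00000000e+00,  0.00000000e+00,
         1.00000000e+00]])}
```

View pics/scene0.png

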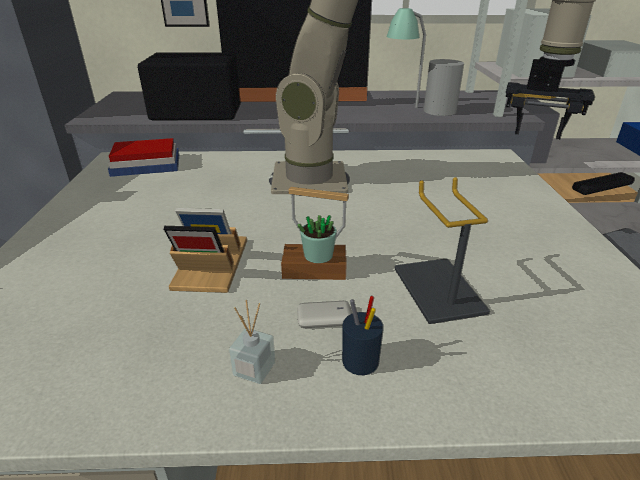

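View pics/side0.png

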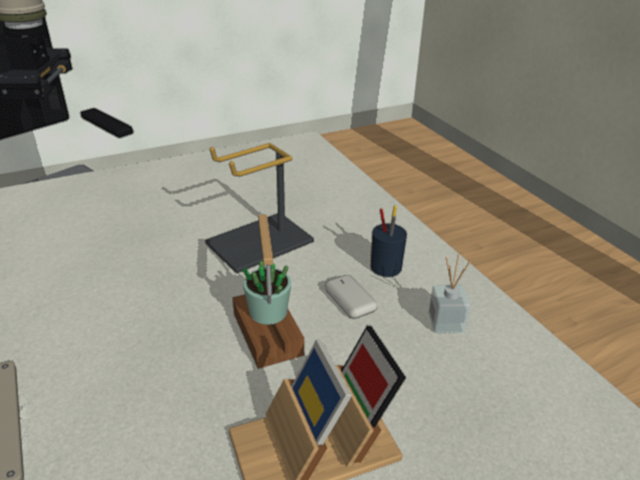

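The scene picture shows the sorter (170–245, 210–290) with the red print in the slot away from the robot. The planter is on the stand (282–347, 190–278), the hook is at (395–488, 180–320), and the mouse, cup and diffuser are in front. The side view shows the same layout. I'll enlarge both to pick corners.

```bash
python3 - <<'E'
import cv2
def crop(n,x,y,w,h,f):
    im=cv2.imread(f'pics/{n}0.png')[y:y+h,x:x+w]
    im=cv2.resize(im,None,fx=f,fy=f,interpolation=cv2.INTER_CUBIC)
    for u in range((x+9)//10*10,x+w,10):
        cv2.line(im,((u-x)*f,0),((u-x)*f,12 if u%50==0 else 5),(0,0,255),1)
        if u%50==0: cv2.putText(im,str(u),((u-x)*f,24),0,.4,(0,0,255),1)
    for v in range((y+9)//10*10,y+h,10):
        cv2.line(im,(0,(v-y)*f),(12 if v%50==0 else 5,(v-y)*f),(0,0,255),1)
        if v%50==0: cv2.putText(im,str(v),(14,(v-y)*f+4),0,.4,(0,0,255),1)
    return im
cv2.imwrite('pics/c1.png',crop('scene',160,175,200,125,4))
cv2.imwrite('pics/c2.png',crop('side',200,325,210,150,3))
a=crop('side',200,140,133,233,3)[:600]
b=crop('scene',390,175,105,150,4)[:600]
import numpy as np
h=max(a.shape[0],b.shape[0]);a=cv2.copyMakeBorder(a[:600],0,max(0,600-a.shape[0]),0,0,0);b=cv2.copyMakeBorder(b[:600],0,max(0,600-b.shape[0]),0,0,0)
cv2.imwrite('pics/c3.png',np.hstack([a[:600],b[:600,:400]]))
E
```

```text
(no output)
```

View pics/c1.png

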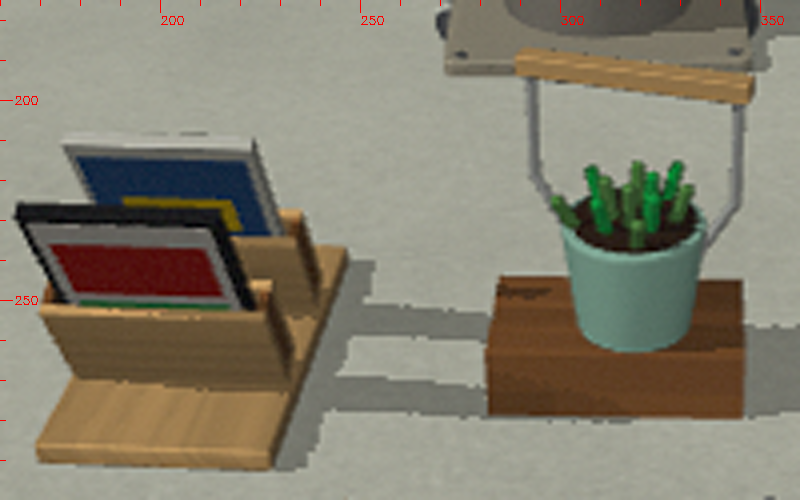

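View pics/c2.png

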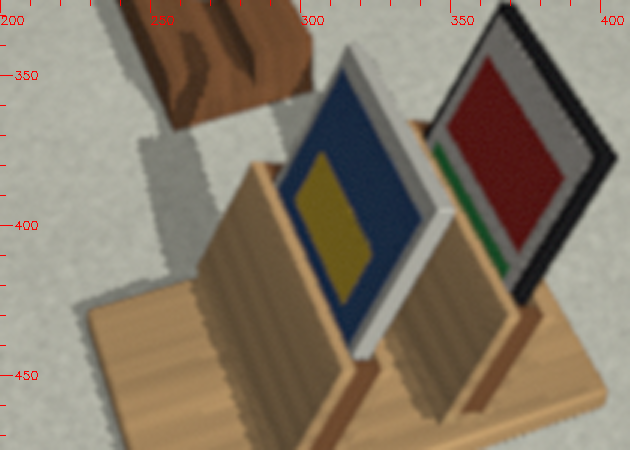

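View pics/c3.png

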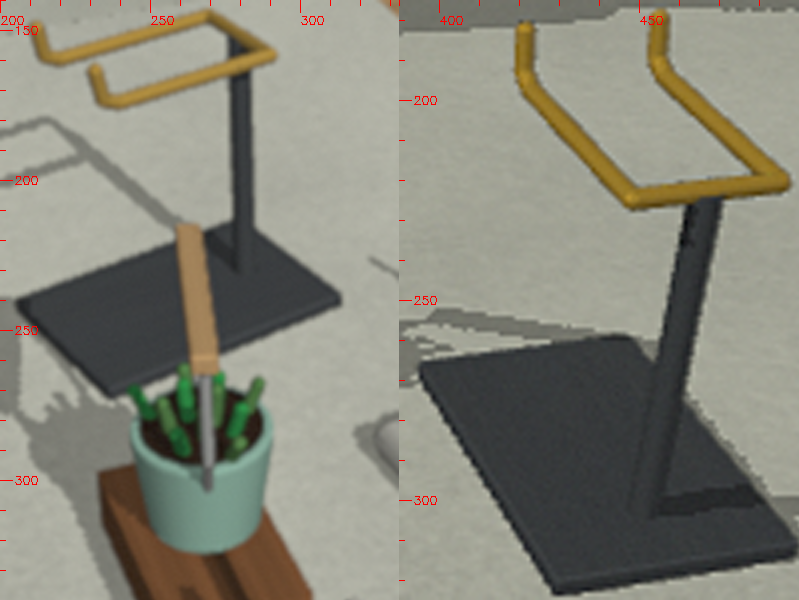

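Both views give clean corners: stand top (285,244), (282,262), (346,262), (346,245); bar ends (289,191), (348,197); hook tips (422,181), (455,178); red print in the +x slot with top corners (164,226), (214,227). Next I'll fit x, y and yaw for each object.

```bash
cat > fit.py <<'E'
import numpy as np
from bench import cams, read_state
from scipy.spatial.transform import Rotation as R
from scipy.optimize import least_squares
C={n:cams.camera(n) for n in('scene','side')}
def proj(n,P):
    c=C[n];p=(np.atleast_2d(P)-c['xyz'])@R.from_quat(c['attitude']).as_matrix()
    q=p@c['K'].T;return q[:,:2]/q[:,2:]
def place(v,P): return np.c_[np.asarray(P)/1000@R.from_euler('z',v[2]).as_matrix().T]+[v[0],v[1],0]
def fit(name,obs,x0):
    f=lambda v:np.concatenate([(proj(n,place(v,[P]))-px).ravel() for n,P,px in obs])
    r=least_squares(f,x0,loss='soft_l1',x_scale=[.1,.1,1])
    print(name,r.x.round(4),'yaw deg',np.degrees(r.x[2]).round(2));print(r.fun.reshape(-1,2).round(1).tolist());return r.x
E
cat > m.py <<'E'
from fit import *
s,d='scene','side'
fit('stand',[(s,(-40,-70,40),(284.8,244.3)),(s,(40,-70,40),(281.8,261.8)),(s,(40,70,40),(346,262.3)),(s,(-40,70,40),(346,245.3)),(s,(40,-70,0),(282.2,279.3)),(s,(40,70,0),(345.8,279.3)),(d,(-40,-70,0),(258.5,368.3)),(d,(40,-70,0),(304,355)),(d,(-40,70,40),(233.3,298.3))],[.6,0,0])
fit('handle',[(s,(0,-62,190),(289.3,190.8)),(s,(0,62,190),(347.8,197.5)),(d,(0,62,196),(263,215)),(d,(0,-62,196),(268,259))],[.6,0,0])
fit('hook',[(s,(0,-65,12),(395.3,266.3)),(s,(190,-65,12),(429.5,320.8)),(s,(190,65,12),(489.5,311.3)),(s,(0,65,12),(447.8,258.8)),(s,(24,-36,225),(421.8,181.3)),(s,(24,36,225),(455,178)),(d,(24,-36,225),(231.7,162)),(d,(24,36,225),(212.3,147.3)),(d,(0,65,12),(205.7,241)),(d,(0,-65,0),(237,272.5)),(d,(190,-65,6),(313.7,239))],[.6,.2,0])
v=fit('sorter',[(s,(105,-63,14),(169.5,287.5)),(s,(105,-63,0),(169.5,290.5)),(s,(105,63,14),(227.8,288.8)),(s,(105,63,0),(227.8,291.8)),(s,(-105,63,14),(247,236.8)),(d,(-105,63,14),(229.3,429)),(d,(105,-63,14),(401.7,455))],[.6,-.25,0])
# print in sorter +x slot: top edge centre
u=np.array([.423,0,.906]);nrm=np.array([.906,0,-.423])
T=np.array([37,0,26])+140*u
for sg in(-1,1):
  for y in(50,-50):
    P=T+4.5*sg*nrm+[0,y,0]; print(sg,y,proj(s,place(v,[P])).round(1),proj(d,place(v,[P])).round(1))
print('print top',place(v,[T]))
E
python3 m.py
```

```text
stand [ 0.5017  0.0094 -0.0479] yaw deg -2.75
[[-0.5, 0.1], [-0.8, 2.4], [0.4, 2.6], [-0.6, -0.3], [-0.3, -0.0], [0.0, 0.7], [-0.9, 0.2], [0.2, -0.5], [-2.2, -1.7]]
handle [ 0.5091  0.0169 -0.3126] yaw deg -17.91
[[-0.7, -0.2], [-0.5, 0.7], [-0.4, -1.5], [-0.1, -0.5]]
hook [0.4974 0.2517 0.1943] yaw deg 11.13
[[-1.4, -0.8], [-0.3, 0.4], [1.5, -0.1], [-0.5, -0.4], [-0.2, -0.1], [0.3, -0.0], [0.2, -1.5], [-0.0, -1.0], [-1.2, -2.6], [-0.2, 1.5], [1.5, 0.2]]
sorter [ 0.4746 -0.2271 -0.0775] yaw deg -4.44
[[-1.8, -1.4], [-0.6, 0.9], [-0.3, -0.9], [0.5, 1.4], [-0.5, -0.9], [-3.2, -0.9], [0.5, -0.7]]
-1 50 [[214.4 225.9]] [[363.8 325. ]]
-1 -50 [[163.5 224.6]] [[399.  377.8]]
1 50 [[213.6 229.7]] [[369.1 325.6]]
1 -50 [[162.4 228.4]] [[404.6 378.2]]
print top [[ 0.5705428 -0.2345961  0.15284  ]]
```

```bash
cat > go.py <<'E'
# usage: go.py x y z ybearing_deg : remaining total in row units (shift after the turn, and shift before the turn)
import sys,numpy as np
from bench import read_state
from scipy.spatial.transform import Rotation as R
s=read_state();M=R.from_quat(s['eef_rot']).as_matrix();p=s['ee_pos']
b=np.degrees(np.arctan2(M[1,1],M[0,1]))
t=np.array(sys.argv[1:4],float);tb=float(sys.argv[4]);d=t-p
turn=-((tb-b+90)%180-90)
M2=M@R.from_euler('z',turn,degrees=True).as_matrix()
print('t',round(s['time'],2),'p',p.round(4),'b',b.round(2),'F',s['ft_force'].round(1),'w',round(s['width'],4),'g',round(s['grip_force'],1),'tilt',np.degrees(np.arccos(-M[2,2])).round(2))
print('d world mm',(d*1000).round(1),'shift now',(M.T@d/.2).round(3),'after turn',(M2.T@d/.2).round(3),'turn',round(turn/90,3))
E
R="0 0 -.04 .093 1"
python3 -m crank '0 0 -.04 .093 1;0 0 -.04 .093 1;0 0 -.04 .093 1;0 0 -.04 .093 1;0 0 -.04 .093 1;0 0 -.04 .093 1;0 0 -.04 .093 1;0 0 -.04 .093 1;0 0 -.04 .093 1;0 0 -.04 .093 1'
python3 go.py .509 .017 .28 -17.9
```

```text
time: 1.25
ee_pos: [0.2541, 0.5709, 0.3027]
eef_rot: [0.809, 0.588, -0.0, 0.0]
ft_force: [-0.1, -0.1, 0.2]
width: 0.087
grip_force: 0.0
t 1.25 p [0.2541 0.5709 0.3027] b -18.04 F [-0.1 -0.1  0.2] w 0.087 g 0.0 tilt 0.02
d world mm [ 254.9 -553.9  -22.7] shift now [-2.239  2.069  0.114] after turn [-2.244  2.064  0.114] turn -0.002
```

```bash
python3 -m crank '-.14 .129 0 0 1;-.14 .129 0 0 1;-.14 .129 0 0 1;-.14 .129 0 0 1;-.14 .129 0 0 1;-.14 .129 0 0 1;-.14 .129 0 0 1;-.14 .129 0 0 1' >/dev/null
python3 -m crank '-.14 .129 0.014 0 1;-.14 .129 0.014 0 1;-.14 .129 0.014 0 1;-.14 .129 0.014 0 1;-.14 .129 0.014 0 1;-.14 .129 0.014 0 1;-.14 .129 0.014 0 1;-.14 .129 0.014 0 1;0 0 0 0 1;0 0 0 0 1' 10
python3 go.py .509 .017 .171 -17.9
python3 - <<'E'
from bench import read_state, cams
import cv2,pickle
s=read_state();c=cams.camera('wrist');pickle.dump((s,c),open('w1.pkl','wb'));cv2.imwrite('pics/w1.png',c['img'])
E
```

```text
time: 3.05
ee_pos: [0.5112, 0.0181, 0.28]
eef_rot: [0.808, 0.589, -0.0, -0.0]
ft_force: [0.0, 0.8, 0.3]
width: 0.087
grip_force: 0.0
t 3.05 p [0.5112 0.0181 0.28  ] b -17.8 F [0.  0.8 0.3] w 0.087 g 0.0 tilt 0.02
d world mm [  -2.2   -1.1 -109. ] shift now [-0.009 -0.009  0.545] after turn [-0.009 -0.009  0.545] turn 0.001
```

View pics/w1.png

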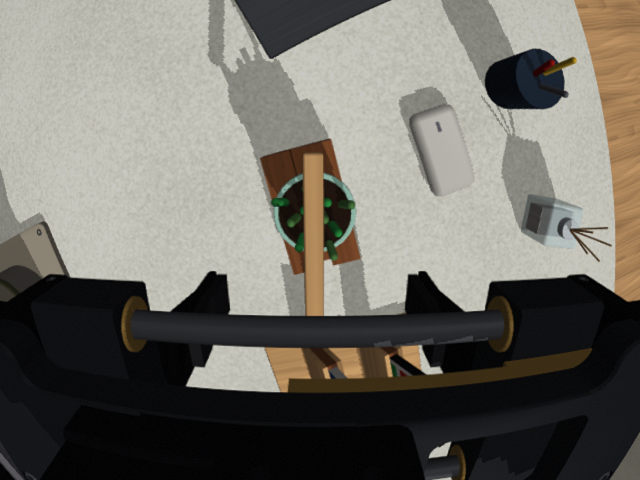

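The wrist view shows the bar running up the image: far end (313,153), near part (315,312), centred between the fingers. The stand corners are at (262,157), (330,139), (360,258) and (294,273).

```bash
cat > wr.py <<'E'
import numpy as np,pickle
from scipy.spatial.transform import Rotation as R
def ray(s,c,px,z):
    K=c['K'];m=(np.array(px)-K[:2,2])/K[0,0];r=np.linalg.norm(m)
    d=np.r_[np.sin(r)*m/r,np.cos(r)]
    M=R.from_quat(s['eef_rot']).as_matrix();T=np.array(c['mount'])
    o=s['ee_pos']+M@T[:3,3];d=M@T[:3,:3]@d
    return o+d*(z-o[2])/d[2]
E
python3 - <<'E'
from wr import *
s,c=pickle.load(open('w1.pkl','rb'))
P=lambda *a:ray(s,c,a[:2],a[2])
e=P(313.5,153,.196);n=P(315,312,.196);v=e-n;b=np.degrees(np.arctan2(v[1],v[0]));print('end',e,'near',n,'bar x bearing',b-90,'centre',e-.062*v/np.linalg.norm(v))
print('width',np.linalg.norm(P(304,160,.196)-P(323,160,.196)))
q=[P(*x,.04) for x in((262,157),(330,139),(360,258),(294,273))]
print(np.array(q).round(4),np.mean(q,0))
for i in range(4):
    w=q[(i+1)%4]-q[i];print(np.linalg.norm(w).round(4),np.degrees(np.arctan2(w[1],w[0])).round(1))
E
```

```text
end [0.52691847 0.07617923 0.196     ] near [ 0.49208342 -0.03438777  0.196     ] bar x bearing -17.487463895191468 centre [0.50828765 0.0170447  0.196     ]
width 0.012528777407307767
[[ 0.468   0.0808  0.04  ]
 [ 0.5438  0.0762  0.04  ]
 [ 0.5364 -0.0629  0.04  ]
 [ 0.4579 -0.0571  0.04  ]] [0.50151363 0.00926782 0.04      ]
0.0759 -3.4
0.1393 -93.0
0.0787 175.8
0.1382 85.8
```

```bash
python3 -m crank '-.006 -.006 .11 0 1;-.006 -.006 .11 0 1;0 0 .11 0 1;0 0 .11 0 1;0 0 .07 0 1;0 0 .035 0 1;0 0 0 0 -1;0 0 0 0 -1;0 0 0 0 -1;0 0 0 0 -1' 25
python3 go.py .5083 .017 .171 -17.5
```

```text
time: 4.1
ee_pos: [0.5086, 0.0173, 0.1718]
eef_rot: [0.807, 0.59, 0.001, 0.0]
ft_force: [-0.0, -0.4, -0.2]
width: 0.063
grip_force: 0.0
t 4.1 p [0.5086 0.0173 0.1718] b -17.69 F [-0.  -0.4 -0.2] w 0.063 g 0.0 tilt 0.07
d world mm [-0.3 -0.3 -0.8] shift now [-0.002 -0.001  0.004] after turn [-0.002 -0.001  0.004] turn -0.002
```

```bash
python3 -m crank '0 0 0 0 -1;0 0 0 0 -1;0 0 0 0 -1;0 0 0 0 -1;0 0 0 0 -1;0 0 0 0 -1;0 0 0 0 -1;0 0 0 0 -1;0 0 0 0 -1;0 0 0 0 -1' 25 | grep -E 'wid|gri'
python3 -m crank '0 0 -.02 0 -1;0 0 -.05 0 -1;0 0 -.06 -.04 -1;0 0 -.06 -.04 -1;0 0 -.05 -.04 -1;0 0 0 -.04 -1;0 0 0 -.04 -1;0 0 0 -.04 -1;0 0 0 -.04 -1;0 0 0 -.04 -1'
python3 go.py .4621 .2448 .2190 11.1
python3 - <<'E'
from bench import cams
import cv2,numpy as np
cv2.imwrite('pics/l1.png',np.hstack([cams.camera('scene')['img'][100:400,200:600],cams.camera('side')['img'][80:380,100:500]]))
E
```

```text
width: 0.014
grip_force: 25.0
time: 6.1
ee_pos: [0.5083, 0.0172, 0.2198]
eef_rot: [0.634, 0.773, 0.0, 0.0]
ft_force: [0.2, -0.6, -1.1]
width: 0.0132
grip_force: 25.0
t 6.1 p [0.5083 0.0172 0.2198] b 11.25 F [ 0.2 -0.6 -1.1] w 0.0132 g 25.0 tilt 0.02
d world mm [-46.2 227.6  -0.8] shift now [ 1.161 -0.004  0.004] after turn [ 1.161 -0.007  0.004] turn 0.002
```

View pics/l1.png

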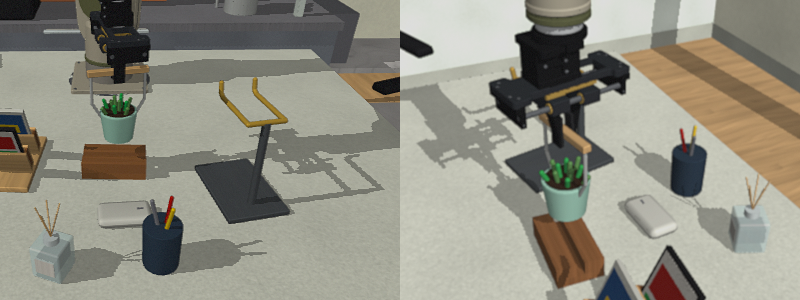

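The planter hangs level in the grip: in the left half it is clear of the stand at (118,110), and the right half shows the groove uncovered. Next I move to in front of the hook tips.

```bash
python3 -m crank '.145 0 0 0 -1;.145 0 0 0 -1;.145 0 0 0 -1;.145 0 0 0 -1;.145 0 0 0 -1;.145 0 0 0 -1;.145 0 0 0 -1;.146 0 0 0 -1;0 0 0 0 -1;0 0 0 0 -1' |grep -E 'tim|forc'
python3 go.py .5779 .2675 .219 11.1
python3 - <<'E'
from bench import cams,read_state
import cv2,numpy as np,pickle
cr=lambda n,x,y:cv2.resize(cams.camera(n)['img'][y:y+200,x:x+133],None,fx=2,fy=2,interpolation=2)
s=read_state();c=cams.camera('wrist');pickle.dump((s,c),open('w2.pkl','wb'))
cv2.imwrite('pics/a1.png',np.hstack([cr('scene',370,130),cr('side',180,90),cv2.resize(c['img'],(266,200))[:200] if 0 else np.vstack([cv2.resize(c['img'],(266,200)),np.zeros((200,266,3),np.uint8)])]))
E
```

```text
time: 7.2
ft_force: [1.0, -1.5, -2.2]
grip_force: 25.0
t 7.2 p [0.4634 0.2453 0.2193] b 11.09 F [ 1.  -1.5 -2.2] w 0.0137 g 25.0 tilt 0.02
d world mm [114.5  22.2  -0.3] shift now [-0.001  0.583  0.002] after turn [-0.002  0.583  0.002] turn -0.0
```

View pics/a1.png

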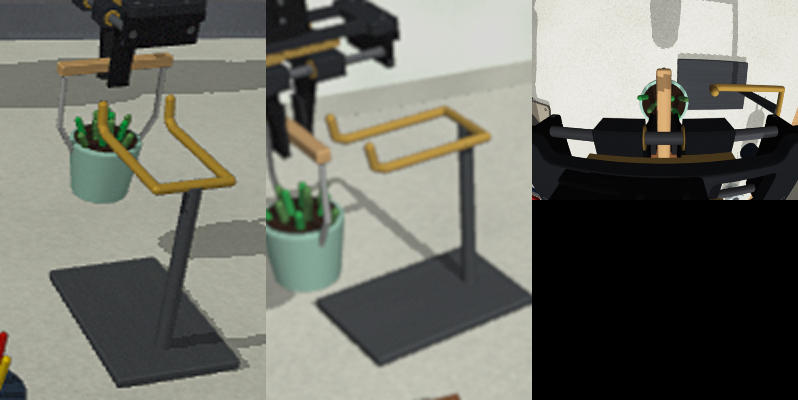

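The bar is square to the arms and sits in front of and above both tips; the pot is below arm level. Next I move it in over the arms.

```bash
python3 -m crank '0 .06 0 0 -1;0 .06 0 0 -1;0 .06 0 0 -1;0 .06 0 0 -1;0 .06 0 0 -1' |grep -E 'forc'
python3 -m crank '0 .06 0 0 -1;0 .06 0 0 -1;0 .06 0 0 -1;0 .06 0 0 -1;0 .043 0 0 -1;0 0 0 0 -1;0 0 .05 0 -1;0 0 .04 0 -1;0 0 .02 0 -1;0 0 .01 0 -1' |grep -E 'forc'
python3 go.py .5779 .2675 .188 11.1
```

```text
ft_force: [-0.7, 0.3, -1.8]
grip_force: 25.0
ft_force: [1.3, 0.3, -2.7]
grip_force: 25.0
t 8.85 p [0.5773 0.2675 0.1944] b 11.12 F [ 1.3  0.3 -2.7] w 0.0137 g 25.0 tilt 0.06
d world mm [ 0.6  0.  -6.4] shift now [-0.     0.003  0.032] after turn [-0.     0.003  0.032] turn 0.0
```

```bash
for i in 1; do python3 -m crank '0 0 .01 0 -1;0 0 .01 0 -1;0 0 0 0 -1;0 0 0 0 -1'; python3 -m crank '0 0 .01 0 -1;0 0 0 0 -1;0 0 0 0 -1'; python3 -m crank '0 0 .005 0 -1;0 0 0 0 -1;0 0 0 0 -1'; done |grep -E 'ee_pos|ft_forc'
```

```text
ee_pos: [0.578, 0.2675, 0.1913]
ft_force: [0.1, -0.2, -1.9]
ee_pos: [0.5779, 0.2675, 0.1891]
ft_force: [-0.4, -0.6, -1.9]
ee_pos: [0.5779, 0.2675, 0.1881]
ft_force: [-0.5, 0.5, -2.3]
```

```bash
python3 -m crank '0 0 .005 0 -1;0 0 0 0 -1;0 0 0 0 -1' |grep -E 'ee_pos|ft_forc';python3 -m crank '0 0 .005 0 -1;0 0 0 0 -1;0 0 0 0 -1' |grep -E 'ee_pos|ft_forc'; python3 - <<'E'
from bench import cams
import cv2,numpy as np
cr=lambda n,x,y:cv2.resize(cams.camera(n)['img'][y:y+150,x:x+100],None,fx=4,fy=4,interpolation=2)
cv2.imwrite('pics/a2.png',np.hstack([cr('scene',395,160),cr('side',200,130)]))
E
```

```text
ee_pos: [0.578, 0.2675, 0.1872]
ft_force: [1.1, 0.2, -2.2]
ee_pos: [0.5781, 0.2676, 0.1871]
ft_force: [-3.4, -1.6, 5.7]
```

View pics/a2.png

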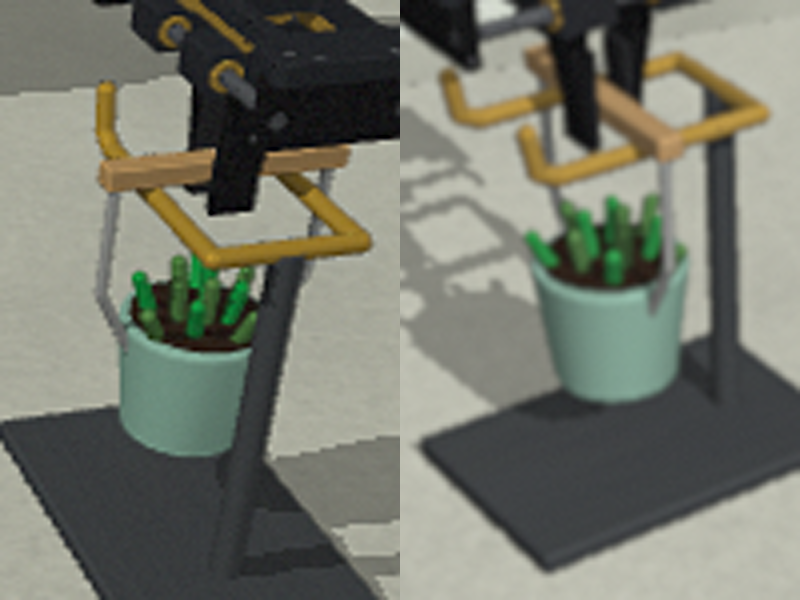

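The bar rests across both arms, and the upward contact force is seen at z=0.187. Now I release it with a small opening and retreat straight up.

```bash
python3 -m crank '0 0 0 0 -.3;0 0 0 0 -.3;0 0 0 0 -.3;0 0 0 0 -.3;0 0 0 0 -.3;0 0 0 0 -.3'|grep -E 'wid|ft_f'
python3 -m crank '0 0 -.02 0 -.3;0 0 -.06 0 -.3;0 0 -.1 0 -.3;0 0 -.12 0 -.3;0 0 -.12 0 -.3;0 0 -.12 .02 -.3;0 0 0 .04 -.3;0 0 0 .04 -.3;0 0 0 .04 -.3;0 0 0 .03 -.3'|grep -E 'wid|ft_f'
python3 go.py .545 -.234 .28 -4.4
```

```text
ft_force: [-0.4, 0.3, 0.6]
width: 0.0303
ft_force: [-0.3, -0.0, 0.0]
width: 0.0305
t 12.15 p [0.578  0.2675 0.2954] b -4.34 F [-0.3 -0.   0. ] w 0.0305 g 0.0 tilt 0.06
d world mm [ -33.  -501.5  -15.4] shift now [-2.513  0.025  0.075] after turn [-2.513  0.028  0.075] turn 0.001
```

```bash
cat > snap.py <<'E'
import sys,pickle
from bench import cams,read_state
s=read_state();c=cams.camera('wrist');pickle.dump((s,c),open(sys.argv[1],'wb'))
E
python3 -m crank '-.15 .003 0.007 0 -.3;-.16 .003 0.007 0 -.3;-.16 .003 0.007 0 -.3;-.16 .003 0.007 0 -.3;-.16 .003 0.007 0 -.3;-.16 .003 0.007 0 -.3;-.16 .003 0.007 0 -.3;-.16 .003 0.007 0 -.3;-.16 .003 0.007 0 -.3;-.15 .003 0.007 0 -.3' >/dev/null
python3 -m crank '0 0 0 0 -.3;0 0 0 0 -.3'>/dev/null; python3 snap.py w3.pkl
python3 -m crank '-.15 .003 0 0 -.3;-.16 .003 0 0 -.3;-.16 .003 0 0 -.3;-.16 .003 0 0 -.3;-.16 .003 0 0 -.3;-.16 .003 0 0 -.3;-.16 .003 0 0 -.3;-.15 .003 0 0 -.3;0 0 0 0 -.3;0 0 0 0 -.3' >/dev/null; python3 snap.py w4.pkl
python3 go.py .545 -.234 .28 -4.4
python3 - <<'E'
from wr import *
import cv2
from scipy.optimize import least_squares
def pj(s,c,P):
    M=R.from_quat(s['eef_rot']).as_matrix();T=np.array(c['mount'])
    q=((P-s['ee_pos'])@M-T[:3,3])@T[:3,:3];th=np.arctan2(np.hypot(q[0],q[1]),q[2]);K=c['K']
    return K[:2,2]+K[0,0]*th*q[:2]/np.hypot(q[0],q[1])
ims=[]
for f,C in(('w3.pkl',[.5016,.0094,.03]),('w4.pkl',[.53,-.23,.12])):
    s,c=pickle.load(open(f,'rb'));u,v=pj(s,c,np.array(C)).astype(int);print(s['ee_pos'],u,v)
    x0=max(0,min(640-133,u-66));y0=max(0,min(480-190,v-95))
    im=cv2.resize(c['img'][y0:y0+190,x0:x0+133],None,fx=3,fy=3,interpolation=2)
    for k in range(133):
        if (x0+k)%10==0: cv2.line(im,(3*k,0),(3*k,12 if (x0+k)%50==0 else 5),(0,0,255),1)
        if (x0+k)%50==0: cv2.putText(im,str(x0+k),(3*k+2,24),0,.4,(0,0,255),1)
    for k in range(190):
        if (y0+k)%10==0: cv2.line(im,(0,3*k),(12 if (y0+k)%50==0 else 5,3*k),(0,0,255),1)
        if (y0+k)%50==0: cv2.putText(im,str(y0+k),(14,3*k+4),0,.4,(0,0,255),1)
    print('origin',x0,y0);ims.append(im)
cv2.imwrite('pics/b.png',np.hstack(ims))
E
```

```text
t 14.45 p [ 0.5481 -0.2982  0.28  ] b -4.08 F [-0.3 -0.1 -0.1] w 0.0304 g 0.0 tilt 0.05
d world mm [-3.1 64.2 -0. ] shift now [ 0.319 -0.038  0.   ] after turn [ 0.319 -0.04   0.   ] turn 0.004
[ 0.56089261 -0.04852963  0.28107785] 260 150
origin 194 55
[ 0.54773614 -0.29902707  0.28001234] 291 139
origin 225 44
```

View pics/b.png

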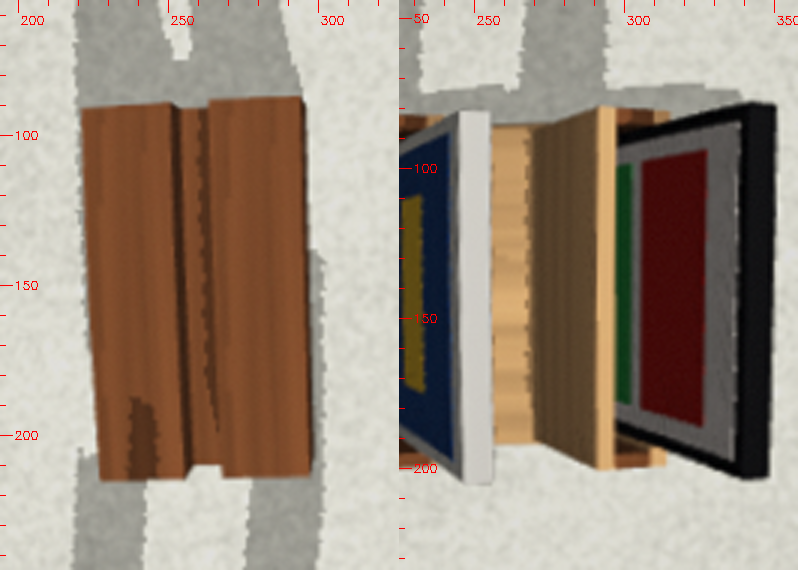

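Left: the empty groove, its left lip running (251,89)→(256,214) and right lip (263,88)→(268,213). Right: the print's black top face, corners (342,79), (351,79), (348,203), (339,203).

```bash
python3 - <<'E'
from wr import *
def an(w): return np.degrees(np.arctan2(w[1],w[0])).round(2)
s,c=pickle.load(open('w3.pkl','rb'))
L=lambda u,v,z:ray(s,c,(194+u/3,55+v/3),z)
a,b,d,e=L(172,103,.04),L(185,479,.04),L(208,99,.04),L(222,475,.04)
print('groove edges',a,b,d,e,'mid',(a+b+d+e)/4,'bear',an(a-b)-90,an(d-e)-90,'w',np.linalg.norm(a-d))
q=[L(*p,.04) for p in((82,108),(302,97),(310,475),(98,481))];print('stand',np.mean(q,0),an(q[0]-q[3])-90,an(q[1]-q[2])-90,an(q[1]-q[0]))
s,c=pickle.load(open('w4.pkl','rb'))
L=lambda u,v,z:ray(s,c,(225+(u-399)/3,44+v/3),z)
a,b,d,e=L(751,105,.1547),L(740,478,.1547),L(776,105,.151),L(768,478,.151)
print('print',a,b,d,e,'mid',(a+b+d+e)/4,'bear',an(a-b)-90,an(d-e)-90,'len',np.linalg.norm(a-b),np.linalg.norm(d-e))
E
```

```text
groove edges [0.49915588 0.07781985 0.04      ] [ 0.49022262 -0.06102819  0.04      ] [0.51227378 0.07775073 0.04      ] [ 0.50436887 -0.06064745  0.04      ] mid [0.50150529 0.00847373 0.04      ] bear -3.680000000000007 -3.269999999999996 w 0.013118088750602278
stand [0.50135531 0.00828103 0.04      ] -3.799999999999997 -3.5900000000000034 -3.83
print [ 0.57461466 -0.18543369  0.1547    ] [ 0.56528409 -0.28222956  0.1547    ] [ 0.58131847 -0.18527945  0.151     ] [ 0.57290416 -0.28350935  0.151     ] mid [ 0.57353034 -0.23411301  0.15285   ] bear -5.510000000000005 -4.900000000000006 len 0.09724454093202918 0.09858962280890503
```

```bash
python3 -m crank '.1 0.017 0 .003 .05;.1 0.017 0 .003 .05;.1 0.017 0 .003 .05;.0 0.017 0 0 .05;0 0 0 0 .05;0 0 0 0 .05' >/dev/null; python3 go.py .567 -.234 .128 -4.8
```

```text
t 15.05 p [ 0.5653 -0.2412  0.2802] b -5.0 F [ 0.7  0.3 -0. ] w 0.0457 g 0.0 tilt 0.01
d world mm [   1.7    7.2 -152.2] shift now [0.037 0.005 0.761] after turn [0.037 0.006 0.761] turn -0.002
```

```bash
python3 -m crank '.02 .005 .11 0 .05;.017 0 .13 0 .05;0 0 .13 0 .05;0 0 .13 0 .05;0 0 .13 0 .05;0 0 .08 0 .05;0 0 .05 0 .05;0 0 0 0 .05;0 0 0 0 -1;0 0 0 0 -1' 10 |grep -E 'ft_f|wid|ee_p'
python3 -m crank '0 0 0 0 -1;0 0 0 0 -1;0 0 0 0 -1;0 0 0 0 -1;0 0 0 0 -1;0 0 0 0 -1;0 0 0 0 -1;0 0 0 0 -1'  |grep -E 'ft_f|wid|ee_p|grip|tim'
```

```text
ee_pos: [0.5676, -0.2342, 0.1293]
ft_force: [0.1, -0.0, -0.7]
width: 0.0363
time: 16.85
ee_pos: [0.5674, -0.2338, 0.1284]
ft_force: [1.0, 0.1, 4.8]
width: 0.0192
grip_force: 9.6
```

```bash
python3 -m crank '0 .011 -.023 0 -1;0 .011 -.023 0 -1;0 .011 -.023 0 -1;0 .011 -.023 0 -1;0 0 0 0 -1' |grep -E 'ft_f|wid|ee_p|grip|tim'
python3 -m crank '0 .011 -.023 0 -1;0 .011 -.023 0 -1;0 .011 -.023 0 -1;0 .011 -.023 0 -1;0 0 0 0 -1' |grep -E 'ft_f|wid|ee_p|grip|tim'
cat > pr.py <<'E'
# red blob top/bottom rows & black-frame check in scene/side, numeric
from bench import cams
import cv2,numpy as np
for n in('scene','side'):
    im=cams.camera(n)['img'].astype(int);b,g,r=im[...,0],im[...,1],im[...,2]
    m=((r>70)&(g<40)&(b<40)).astype(np.uint8)
    k,l,st,ce=cv2.connectedComponentsWithStats(m)
    for i in sorted(range(1,k),key=lambda i:-st[i,4])[:2]:
        if st[i,4]>30: print(n,st[i].tolist(),ce[i].round(1),cv2.boxPoints(cv2.minAreaRect(np.argwhere(l==i)[:,::-1].astype(np.float32))).round(0).tolist())
E
python3 pr.py
```

```text
time: 17.35
ee_pos: [0.5763, -0.2347, 0.1472]
ft_force: [-1.9, 0.4, 1.4]
width: 0.0188
grip_force: 9.9
time: 17.85
ee_pos: [0.5853, -0.2355, 0.1658]
ft_force: [-2.1, -0.2, 1.6]
width: 0.0189
grip_force: 10.2
scene [109, 140, 48, 22, 781] [131.4 150.9] [[108.0, 142.0], [155.0, 139.0], [156.0, 158.0], [109.0, 161.0]]
scene [167, 224, 44, 14, 425] [189.8 231.1] [[166.0, 236.0], [167.0, 223.0], [211.0, 225.0], [210.0, 238.0]]
side [363, 322, 39, 62, 1026] [381.5 354.4] [[355.0, 335.0], [377.0, 321.0], [408.0, 369.0], [387.0, 383.0]]
```

```bash
python3 -m crank '0 .011 -.023 0 -1;0 .011 -.023 0 -1;0 .011 -.023 0 -1;0 .011 -.023 0 -1;0 0 0 0 -1' |grep -E 'ft_f|wid|ee_p|grip|tim'
python3 -m crank '0 .011 -.023 0 -1;0 .011 -.023 0 -1;0 .011 -.023 0 -1;0 .011 -.023 0 -1;0 0 0 0 -1' |grep -E 'ft_f|wid|ee_p|grip|tim'
python3 pr.py
```

```text
time: 18.45
ee_pos: [0.5946, -0.2362, 0.1845]
ft_force: [0.6, -0.7, 0.5]
width: 0.0075
grip_force: 0.0
time: 18.95
ee_pos: [0.6027, -0.237, 0.2025]
ft_force: [-0.0, 0.7, -0.0]
width: 0.0005
grip_force: 0.0
scene [173, 250, 38, 21, 730] [191.7 260.5] [[173.0, 250.0], [210.0, 250.0], [210.0, 270.0], [173.0, 270.0]]
scene [109, 140, 42, 22, 722] [129.7 150.5] [[108.0, 143.0], [149.0, 139.0], [151.0, 158.0], [109.0, 161.0]]
side [360, 376, 39, 44, 470] [379.5 398.1] [[359.0, 376.0], [368.0, 371.0], [399.0, 419.0], [390.0, 424.0]]
```

The grip slipped and the print has dropped, so I'll clear the arm and work out numerically where it lies.

```bash
python3 -m crank '0 0 -.1 0 .05;0 0 -.2 0 .05;.2 0 -.1 0 .05;.2 0 0 0 .05;.2 0 0 0 .05;.2 0 0 0 .05;0 0 0 0 .05' >/dev/null
cat > quad.py <<'E'
import cv2,numpy as np
def quads(im,x0=140,y0=0,hsv=None):
    h=cv2.cvtColor(im,cv2.COLOR_BGR2HSV);out={}
    H,S,V=[h[...,i].astype(int) for i in range(3)]
    for n,m in(('red',((H<6)|(H>174))&(S>170)&(V>50)),('green',(H>45)&(H<75)&(S>130)&(V>40)),('black',(V<36))):
        k,l,st,ce=cv2.connectedComponentsWithStats(m.astype(np.uint8));out[n]=[]
        for i in range(1,k):
            if st[i,4]<40: continue
            c=cv2.findContours((l==i).astype(np.uint8),cv2.RETR_EXTERNAL,cv2.CHAIN_APPROX_NONE)[0][0]
            p=cv2.approxPolyDP(cv2.convexHull(c),2.5,True)[:,0].tolist()
            out[n].append((int(st[i,4]),p))
    return out
E
python3 - <<'E'
import cv2
from quad import quads
from bench import cams
for n in('scene','side'):
    new=cams.camera(n)['img'];cv2.imwrite(f'pics/{n}9.png',new)
    for t,im in(('old',cv2.imread(f'pics/{n}0.png')),('new',new)):
        q=quads(im)
        for k,v in q.items():
            for a,p in v:
                c=[sum(i)/len(p) for i in zip(*p)]
                if (n=='scene' and 140<c[0]<300 and 190<c[1]<340) or(n=='side' and 280<c[0]<520 and c[1]>300): print(n,t,k,a,p)
E
```

```text
scene old red 427 [[173, 236], [209, 237], [214, 248], [179, 247]]
scene old black 309 [[164, 227], [213, 227], [223, 251], [175, 250]]
scene new red 763 [[210, 250], [209, 270], [173, 271], [175, 251]]
scene new green 725 [[209, 275], [207, 294], [171, 294], [172, 276]]
scene new black 292 [[217, 240], [213, 306], [166, 307], [171, 241]]
side old red 1087 [[362, 345], [386, 383], [373, 406], [350, 368]]
side old green 94 [[367, 415], [346, 374]]
side old black 533 [[367, 327], [371, 328], [404, 377], [374, 425], [371, 422]]
side new red 505 [[360, 376], [376, 383], [400, 420], [383, 414]]
side new green 389 [[383, 384], [396, 391], [419, 426], [406, 421]]
side new black 586 [[341, 367], [344, 366], [433, 438], [430, 440], [373, 423]]
```

```bash
cat > pf.py <<'E'
from fit import *
def q(a,z1,z2): return [(a,z2),(a,z1),(-a,z1),(-a,z2)]  # +y top,+y bottom,-y bottom,-y top
S=dict(red=[[210,250],[209,270],[173,271],[175,251]],green=[[209,275],[207,294],[171,294],[172,276]],black=[[217,240],[213,306],[166,307],[171,241]])
D=dict(red=[[360,376],[376,383],[400,420],[383,414]],green=[[383,384],[396,391],[419,426],[406,421]])
def f(v):
    M=R.from_euler('zyx',v[3:6]).as_matrix();a,r1,r2,g1,g2=v[6:]
    o=[]
    for n,O in(('scene',S),('side',D)):
        for k,px in O.items():
            L=q(*{'red':(a,r1,r2),'green':(a,g1,g2),'black':(.05,0,.14)}[k])
            P=np.array([(.0045,y,z) for y,z in L])@M.T+v[:3]
            o.append((proj(n,P)-px).ravel())
    return np.concatenate(o)
best=None
for t in(-.3,-.8,-1.3):
    r=least_squares(f,[.6,-.24,.03,0,t,0,.038,.08,.12,.03,.07],loss='soft_l1')
    if best is None or r.cost<best.cost: best=r
v=best.x;print(v[:3].round(4),'zyx deg',np.degrees(v[3:6]).round(1),'loc',v[6:].round(4),'cost',best.cost);print(f(v).reshape(-1,2).round(1).tolist())
M=R.from_euler('zyx',v[3:6]).as_matrix()
for x in(-.0045,.0045):
  for y,z in((.05,.14),(-.05,.14),(.05,0),(-.05,0)): print(x,y,z,(M@[x,y,z]+v[:3]).round(4))
from scipy.spatial.transform import Rotation
E
python3 pf.py
```

```text
[ 0.6341 -0.2432  0.0048] zyx deg [ -3.8 -47.6  -1.6] loc [0.0348 0.0746 0.1147 0.0266 0.0628] cost 13.992603098362157
[[-0.9, 1.1], [-1.2, 0.3], [0.7, -0.4], [0.3, 0.5], [-1.6, 1.0], [-0.7, -0.1], [0.7, 0.1], [1.2, 0.3], [0.2, -0.8], [0.1, 1.1], [-3.1, 0.5], [-2.0, -1.3], [-1.5, -0.7], [-0.1, -0.9], [0.5, -0.1], [-0.2, -0.0], [-2.2, 0.0], [-0.7, -1.4], [1.2, 0.4], [-0.5, 0.5]]
-0.0045 0.05 0.14 [ 0.53   -0.1905  0.0969]
-0.0045 -0.05 0.14 [ 0.5255 -0.2904  0.0948]
-0.0045 0.05 0 [ 0.6333 -0.1931  0.0025]
-0.0045 -0.05 0 [ 6.289e-01 -2.930e-01  4.000e-04]
0.0045 0.05 0.14 [ 0.5361 -0.1909  0.1036]
0.0045 -0.05 0.14 [ 0.5316 -0.2908  0.1014]
0.0045 0.05 0 [ 0.6394 -0.1935  0.0091]
0.0045 -0.05 0 [ 0.6349 -0.2934  0.007 ]
```

The fit puts the print leaning back against the sorter's front wall: lower edge on the table at x≈0.634, top at (0.531, -0.240, 0.10), tilt 48°. The lower edge comes out at z≈0, which supports the fit. I'll push its foot toward the sorter with both fingertips to make it steeper, then cage and grasp it.

```bash
python3 -m crank '0 .05 0 .092 .15;0 0 0 .092 .15;0 0 0 .092 .15;0 0 0 .092 .15;0 0 0 .092 .15;0 0 0 .092 .15;0 0 0 .092 .15;0 0 0 .092 .15;0 0 0 .092 .15;0 0 0 .092 .15' >/dev/null; python3 -m crank '0 0 0 .06 .15;0 0 0 0 .15' >/dev/null; python3 go.py .672 -.247 .06 -94; python3 -c "
from bench import read_state;print(read_state()['joint_positions'].round(2))"
```

```text
t 21.15 p [ 0.6257 -0.0801  0.2817] b -93.43 F [-0.2  0.9  0.1] w 0.0498 g 0.0 tilt 0.05
d world mm [  46.3 -166.9 -221.7] shift now [0.281 0.818 1.109] after turn [0.289 0.816 1.109] turn 0.006
[-0.66  0.47  1.03  1.39 -0.4   1.5  -1.28]
```

```bash
python3 -m crank '.057 .163 0 .006 .15;.057 .163 0 0 .15;.057 .163 0 0 .15;.057 .163 0 0 .15;.057 .163 .05 0 .15;0 0 .2 0 .15;0 0 .2 0 .15;0 0 .2 0 .15;0 0 .2 0 .15;0 0 .15 0 .15' |grep -E 'ft_f'; python3 -m crank '0 0 .1 0 .15;0 0 .1 0 .15;0 0 .05 0 .15;0 0 .03 0 .15;0 0 0 0 .15'|grep -E 'ft_f'; python3 go.py .672 -.247 .003 -94
```

```text
ft_force: [-0.2, 0.2, 0.9]
ft_force: [0.6, 0.0, 1.3]
t 22.65 p [ 0.6725 -0.2448  0.0256] b -93.73 F [0.6 0.  1.3] w 0.05 g 0.0 tilt 0.01
d world mm [ -0.5  -2.2 -22.6] shift now [-0.002  0.011  0.113] after turn [-0.002  0.011  0.113] turn 0.003
```

```bash
python3 -m crank '0 .01 .06 0 .15;0 0 .03 0 .15;0 0 .02 0 .15;0 0 0 0 .15;0 0 0 0 .15'|grep -E 'ft_f|ee'; python3 -m crank '-.03 0 0 0 .15;-.03 0 0 0 .15;-.03 0 0 0 .15;-.03 0 0 0 .15;-.03 0 0 0 .15;-.03 0 0 0 .15;0 0 0 0 .15'|grep -E 'ft_f|ee';python3 -m crank '-.03 0 0 0 .15;-.03 0 0 0 .15;-.03 0 0 0 .15;-.03 0 0 0 .15;-.01 0 0 0 .15;0 0 0 0 .15'|grep -E 'ft_f|ee'; python3 - <<'E'
import cv2
from quad import quads
from bench import cams
for n in('scene','side'):
    for k,v in quads(cams.camera(n)['img']).items():
            for a,p in v:
                c=[sum(i)/len(p) for i in zip(*p)]
                if (n=='scene' and 140<c[0]<300 and 190<c[1]<340) or(n=='side' and 280<c[0]<520 and c[1]>300): print(n,k,a,p)
E
```

```text
ee_pos: [0.6726, -0.2466, 0.0039]
eef_rot: [0.999, -0.033, 0.0, -0.0]
ft_force: [0.0, 0.3, -0.0]
ee_pos: [0.6357, -0.2442, 0.0038]
eef_rot: [0.999, -0.033, -0.0, -0.0]
ft_force: [-0.3, -0.6, 0.6]
ee_pos: [0.6102, -0.2425, 0.0038]
eef_rot: [0.999, -0.033, -0.0, -0.0]
ft_force: [0.7, 0.2, -0.4]
scene green 108 [[197, 266], [194, 272], [176, 272], [176, 268]]
scene green 139 [[199, 283], [178, 283], [176, 277], [194, 277]]
scene black 2405 [[235, 249], [225, 283], [147, 258], [156, 224], [195, 218], [208, 219]]
scene black 512 [[218, 294], [206, 302], [174, 302], [150, 279], [149, 273], [218, 278]]
side red 42 [[361, 377], [379, 406]]
side black 2302 [[383, 315], [442, 338], [415, 409], [358, 352], [358, 328]]
side black 520 [[339, 352], [407, 449], [367, 405]]
side black 79 [[373, 353], [372, 372], [366, 357]]
side black 40 [[385, 370], [393, 382]]
side black 58 [[431, 376], [446, 396]]
side black 206 [[404, 422], [386, 404], [387, 388], [407, 415]]
side black 490 [[470, 416], [462, 426], [418, 442], [406, 435], [413, 416]]
```

```bash
python3 -m crank '-.02 0 0 0 .15;-.02 0 0 0 .15;0 0 0 0 .15'|grep -E 'ft_f|ee_';python3 -m crank '-.015 0 0 0 .15;0 0 0 0 .15'|grep -E 'ft_f|ee_'
python3 -m crank '.1 0 0 0 .15;.15 0 0 0 .15;.05 0 -.15 0 .15;0 0 -.2 0 .15;0 0 -.2 0 .15;0 0 -.2 0 .15;0 -.2 -.2 0 .15;0 -.2 -.2 0 .15;0 -.2 0 0 .15;0 -.2 0 0 .15'|grep -E 'ft_f|ee_|tim'
python3 - <<'E'
import cv2
from quad import quads
from bench import cams
for n in('scene','side'):
    for k,v in quads(cams.camera(n)['img']).items():
            for a,p in v:
                c=[sum(i)/len(p) for i in zip(*p)]
                if (n=='scene' and 140<c[0]<300 and 190<c[1]<340) or(n=='side' and 280<c[0]<520 and c[1]>300): print(n,k,a,p)
E
```

```text
ee_pos: [0.6044, -0.2418, 0.0044]
ft_force: [6.8, -1.3, -1.8]
ee_pos: [0.6038, -0.2416, 0.0052]
ft_force: [16.0, -1.5, -4.0]
time: 26.05
ee_pos: [0.6693, -0.0945, 0.2257]
ft_force: [1.0, -0.5, -1.1]
scene red 789 [[212, 240], [212, 260], [176, 259], [176, 239]]
scene green 698 [[176, 264], [212, 265], [212, 283], [176, 282]]
scene black 385 [[236, 219], [232, 219], [208, 184], [207, 175], [232, 180], [238, 213]]
scene black 262 [[265, 176], [282, 185], [271, 220], [267, 213]]
scene black 279 [[218, 295], [172, 294], [172, 228], [219, 229]]
side black 525 [[339, 351], [407, 448], [402, 447], [369, 407]]
```

```bash
cat > pf2.py <<'E'
from fit import *
q=lambda a,z1,z2:[(a,z2),(a,z1),(-a,z1),(-a,z2)]
A,r1,r2,g1,g2=.0348,.0746,.1147,.0266,.0628
S=[(q(A,r1,r2),[[212,240],[212,260],[176,259],[176,239]]),(q(A,g1,g2),[[212,265],[212,283],[176,282],[176,264]]),(q(.05,0,.14),[[219,229],[218,295],[172,294],[172,228]])]
def f(v):
    M=R.from_euler('zyx',v[3:6]).as_matrix();o=[]
    for L,px in S: o.append((proj('scene',np.array([(.0045,y,z) for y,z in L])@M.T+v[:3])-px).ravel())
    for P,px in(((-.002,.05,.14),(339,351)),((-.0045,-.05,.14),(369,407)),((0,-.05,0),(405,448))): o.append((proj('side',M@P+v[:3])-px).ravel())
    return np.concatenate(o)
r=least_squares(f,[.58,-.24,0,0,-.5,0],loss='soft_l1');v=r.x
print(v[:3].round(4),np.degrees(v[3:]).round(1),r.cost,r.fun.reshape(-1,2).round(1).tolist())
M=R.from_euler('zyx',v[3:6]).as_matrix()
print('top',(M@[0,0,.14]+v[:3]).round(4),'top back',(M@[-.0045,0,.14]+v[:3]).round(4))
E
python3 pf2.py
```

```text
[ 0.5903 -0.2388  0.0025] [ -3.4 -26.4  -1.4] 14.21786435409795 [[-1.2, 0.1], [-0.9, -0.4], [1.4, 0.2], [0.9, 0.7], [-0.8, 0.3], [-0.5, -0.3], [1.9, 0.2], [1.5, 0.9], [-0.9, -1.2], [1.0, 0.5], [-1.1, 0.8], [-2.8, -0.8], [-2.7, -1.2], [-0.4, -0.9], [0.8, 2.5]]
top [ 0.528  -0.2357  0.1278] top back [ 0.524  -0.2355  0.1258]
```

Foot now at x≈0.59 against the sorter base, tilt 26°, top at (0.528, -0.236, 0.128). I'll turn back and measure the gap between the blue print's top and this one with the wrist camera.

```bash
python3 -m crank '0 .2 -.1 -.095 -.2;0 .2 -.1 -.095 -.2;0 .2 -.1 -.095 -.2;0 .15 0 -.095 -.2;0 0 0 -.095 -.2;0 0 0 -.095 -.2;0 0 0 -.095 -.2;0 0 0 -.095 -.2;0 0 0 -.095 -.2;0 0 0 -.095 -.2' >/dev/null; python3 -m crank '0 0 0 -.04 -.2;0 0 0 0 -.2' >/dev/null; python3 go.py .52 -.30 .28 -4
```

```text
t 27.45 p [ 0.6894 -0.2442  0.2843] b -4.76 F [ 0.3 -0.3 -1. ] w 0.0348 g 0.0 tilt 0.04
d world mm [-169.4  -55.8   -4.3] shift now [-0.348 -0.821  0.022] after turn [-0.337 -0.825  0.022] turn -0.008
```

```bash
python3 -m crank '-.07 -.165 0 -.008 -.2;-.07 -.165 0 0 -.2;-.07 -.165 .02 0 -.2;-.07 -.165 0 0 -.2;-.07 -.165 0 0 -.2;0 0 0 0 -.2;0 0 0 0 -.2' >/dev/null; python3 snap.py w5.pkl; python3 - <<'E'
from wr import *
import cv2
s,c=pickle.load(open('w5.pkl','rb'));im=c['img'];print(s['ee_pos'],s['width'])
h=cv2.cvtColor(im,cv2.COLOR_BGR2HSV)
for row in(110,140,170):
    r=im[row].astype(int);V=h[row,:,2].astype(int);S=h[row,:,1].astype(int);H=h[row,:,0].astype(int)
    cl=['K' if V[i]<40 else 'B' if 95<H[i]<125 and S[i]>120 else 'W' if S[i]<30 else 'T' if S[i]>50 and 5<H[i]<30 else 'R' if S[i]>170 and (H[i]<6 or H[i]>174) else 'G' if 45<H[i]<75 and S[i]>120 else '.' for i in range(640)]
    out=[];st=200
    for i in range(201,430):
        if cl[i]!=cl[st]: out.append((cl[st],st,i-st,int(V[st:i].mean())));st=i
    print(row,[o for o in out if o[2]>1])
    
E
```

```text
[ 0.51987062 -0.30117275  0.2808247 ] 0.034669970740756555
110 [('T', 200, 49, 159), ('B', 250, 3, 47), ('T', 254, 10, 87), ('B', 264, 12, 48), ('W', 277, 13, 178), ('T', 291, 27, 86), ('K', 318, 10, 14), ('W', 328, 10, 151), ('R', 339, 17, 121), ('.', 356, 2, 142), ('G', 360, 13, 109)]
140 [('T', 200, 49, 177), ('B', 250, 3, 45), ('T', 254, 9, 90), ('B', 264, 11, 46), ('.', 275, 2, 74), ('W', 277, 13, 176), ('T', 290, 27, 95), ('K', 317, 11, 17), ('W', 328, 9, 160), ('R', 338, 18, 122), ('W', 357, 2, 163), ('G', 360, 12, 108)]
170 [('T', 200, 50, 167), ('B', 251, 11, 47), ('B', 263, 13, 47), ('W', 276, 14, 167), ('T', 290, 27, 93), ('K', 317, 10, 15), ('W', 327, 9, 148), ('.', 336, 2, 140), ('R', 338, 17, 122), ('.', 355, 2, 150), ('G', 359, 12, 109)]
```

```bash
python3 - <<'E'
from wr import *
s,c=pickle.load(open('w5.pkl','rb'))
for r in(110,140,170): print(ray(s,c,(290.7 if r==110 else 290,r),.151).round(4),ray(s,c,(317.4 if r>120 else 318,r),.126).round(4))
E
python3 go.py .54 -.2375 .20 -4
```

```text
[ 0.5057 -0.2085  0.151 ] [ 0.5269 -0.2089  0.126 ]
[ 0.5033 -0.232   0.151 ] [ 0.5245 -0.2344  0.126 ]
[ 0.5013 -0.2556  0.151 ] [ 0.5226 -0.26    0.126 ]
t 28.2 p [ 0.5209 -0.3003  0.2805] b -4.05 F [ 0.9  0.5 -0.8] w 0.0346 g 0.0 tilt 0.04
d world mm [ 19.1  62.8 -80.5] shift now [0.32  0.073 0.403] after turn [0.32  0.073 0.403] turn -0.001
```

```bash
python3 -m crank '.08 .018 .05 .006 -.2;.08 .018 .1 0 -.2;.08 .018 .1 0 -.2;.085 .014 .1 0 -.2;0 0 .04 0 -.2;0 0 0 0 -.2;0 0 0 0 -.2' >/dev/null;python3 go.py .5388 -.236 .118 -4.6
```

```text
t 28.9 p [ 0.5395 -0.2376  0.2032] b -4.55 F [ 0.2 -0.6  0.9] w 0.0348 g 0.0 tilt 0.06
d world mm [ -0.7   1.6 -85.2] shift now [ 0.008 -0.004  0.426] after turn [ 0.008 -0.004  0.426] turn 0.001
```

```bash
python3 -m crank '.008 -.004 .1 0 -.2;0 0 .1 0 -.2;0 0 0.05 0 -.2;0 0 0 0 -.2'|grep -E 'ft_f|ee_';python3 -m crank '0 0 .05 0 -.2;0 0 .05 0 -.2;0 0 0.04 0 -.2;0 0 .036 0 -.2;0 0 0 0 -.2;0 0 0 0 -.2'|grep -E 'ft_f|ee_'
```

```text
ee_pos: [0.5382, -0.2352, 0.152]
ft_force: [0.2, 0.2, 0.5]
ee_pos: [0.5387, -0.2346, 0.1172]
ft_force: [-0.3, -0.6, 0.4]
```

```bash
python3 -m crank '0 .025 0 0 -.2;0 .025 0 0 -.2;0 .025 0 0 -.2;0 .025 0 0 -.2;0 .025 0 0 -.2;0 .025 0 0 -.2;0 .025 0 0 -.2;0 .02 0 0 -.2;0 0 0 0 -.2'|grep -E 'ft_f|ee_|tim'; python3 - <<'E'
import cv2
from quad import quads
from bench import cams
for n in('scene','side'):
    for k,v in quads(cams.camera(n)['img']).items():
            for a,p in v:
                c=[sum(i)/len(p) for i in zip(*p)]
                if (n=='scene' and 140<c[0]<300 and 190<c[1]<340) or(n=='side' and 280<c[0]<520 and c[1]>300): print(n,k,a,p)
from fit import *
for th in(0,8,15):
  for xb in(.588,.605):
    M=R.from_euler('zyx',[-.07,-np.radians(th),0]).as_matrix()
    print(th,xb,[proj('scene',M@[.0045,y,z]+[xb,-.2375,.0])[0].round(0).tolist() for y,z in((-.0348,.0746),(-.0348,.0628),(-.0348,.0266),(-.05,0))])
E
```

```text
time: 30.8
ee_pos: [0.5781, -0.2375, 0.1171]
ft_force: [0.7, 1.1, -0.1]
scene red 694 [[171, 243], [207, 244], [209, 264], [173, 263]]
scene green 645 [[210, 269], [211, 286], [175, 284], [173, 268]]
scene black 2993 [[152, 158], [200, 154], [211, 175], [218, 296], [197, 296], [147, 234], [142, 217]]
scene black 76 [[179, 199], [179, 202], [158, 207], [163, 197]]
side red 138 [[379, 379], [390, 396], [392, 408], [376, 381]]
side green 160 [[396, 429], [373, 384], [393, 417]]
side black 198 [[447, 313], [456, 309], [473, 316], [461, 331]]
side black 337 [[341, 367], [319, 329], [314, 310], [345, 349]]
side black 65 [[419, 326], [404, 334], [405, 329]]
side black 101 [[415, 340], [407, 369], [408, 342]]
side black 144 [[405, 343], [403, 369], [398, 362], [400, 344]]
side black 175 [[368, 357], [378, 360], [377, 378], [374, 380], [368, 369]]
side black 418 [[406, 449], [380, 361], [399, 390]]
0 0.588 [[173.0, 266.0], [174.0, 271.0], [177.0, 286.0], [172.0, 296.0]]
0 0.605 [[171.0, 271.0], [172.0, 276.0], [175.0, 291.0], [170.0, 301.0]]
8 0.588 [[174.0, 264.0], [175.0, 269.0], [178.0, 285.0], [172.0, 296.0]]
8 0.605 [[172.0, 268.0], [173.0, 274.0], [176.0, 290.0], [170.0, 301.0]]
15 0.588 [[176.0, 262.0], [176.0, 267.0], [178.0, 284.0], [172.0, 296.0]]
15 0.605 [[174.0, 267.0], [174.0, 272.0], [176.0, 289.0], [170.0, 301.0]]
```

The foot hasn't moved and the tilt is now about 8–10°. Next I close on the print while keeping the rear finger roughly still.

```bash
python3 -m crank '0 -.01 0 0 -1;0 -.01 0 0 -1;0 -.01 0 0 -1;0 -.01 0 0 -1;0 0 0 0 -1;0 0 0 0 -1;0 0 0 0 -1' 15 |grep -E 'ft_f|ee_|wid|grip|tim'; python3 -m crank '0 0 0 0 -1;0 0 0 0 -1;0 0 -.01 0 -1;0 0 0 0 -1' 35 |grep -E 'ft_f|ee_|wid|grip|tim'
```

```text
time: 31.7
ee_pos: [0.57, -0.237, 0.1176]
ft_force: [0.7, -0.2, 3.3]
width: 0.0117
grip_force: 14.4
time: 32.1
ee_pos: [0.5698, -0.2369, 0.1192]
ft_force: [3.6, -0.3, 0.9]
width: 0.0107
grip_force: 33.7
```

```bash
python3 -m crank '0 .02 -.01 0 -1;0 .02 -.02 0 -1;0 .02 -.03 0 -1;0 .02 -.05 0 -1;0 0 -.05 0 -1;0 0 -.05 0 -1;0 0 0 0 -1' |grep -E 'ft_f|ee_|wid|grip|tim'; cat > pq.py <<'E'
import cv2
from quad import quads
from bench import cams
for n in('scene','side'):
    im=cams.camera(n)['img'];cv2.imwrite(f'pics/last_{n}.png',im)
    for k,v in quads(im).items():
            for a,p in v:
                c=[sum(i)/len(p) for i in zip(*p)]
                if k!='black' and ((n=='scene' and 140<c[0]<370 and 150<c[1]<340) or(n=='side' and 180<c[0]<520 and c[1]>180)): print(n,k,a,p)
E
python3 pq.py
```

```text
time: 32.8
ee_pos: [0.586, -0.2388, 0.1632]
ft_force: [-0.4, -0.0, -2.6]
width: 0.0085
grip_force: 35.0
scene red 768 [[163, 228], [202, 229], [205, 248], [167, 247]]
scene red 72 [[372, 296], [365, 322]]
scene green 620 [[209, 268], [172, 267], [168, 251], [206, 253]]
side red 565 [[380, 331], [405, 367], [403, 387], [378, 351]]
side green 484 [[377, 359], [401, 395], [399, 412], [376, 375]]
```

The print is up and held flat between the pads (8.5 mm wide). Now I fit its pose in the hand.

```bash
cat > pf3.py <<'E'
import sys,json
from fit import *
q=lambda a,z1,z2:[(a,z2),(a,z1),(-a,z1),(-a,z2)]
A,r1,r2,g1,g2=.0348,.0746,.1147,.0266,.0628
def pose(Sr,Sg,Dr,Dg,x0):
    def f(v):
        M=R.from_euler('zyx',v[3:6]).as_matrix();o=[]
        for n,x,L,px in(('scene',.0045,q(A,r1,r2),Sr),('scene',.0045,q(A,g1,g2),Sg),('side',-.0045,q(A,r1,r2),Dr),('side',-.0045,q(A,g1,g2),Dg)):
            o.append((proj(n,np.array([(x,y,z) for y,z in L])@M.T+v[:3])-px).ravel())
        return np.concatenate(o)
    r=least_squares(f,x0,loss='soft_l1');v=r.x
    print('foot',v[:3].round(4),'zyx',np.degrees(v[3:]).round(1),'cost',round(r.cost,1));print(r.fun.reshape(-1,2).round(1).tolist());return v
E
python3 - <<'E'
from pf3 import *
v=pose([[202,229],[205,248],[167,247],[163,228]],[[206,253],[209,268],[172,267],[168,251]],[[380,331],[378,351],[403,387],[405,367]],[[377,359],[376,375],[399,412],[401,395]],[.58,-.24,.04,-.07,0,0])
s=read_state();print((v[:3]-s['ee_pos']).round(4))
E
python3 go.py .5015 .0088 .30 -3.5
```

```text
foot [ 0.5861 -0.2402  0.0444] zyx [-4.1 -1.1  0.1] cost 9.6
[[-1.2, 0.4], [-1.4, -0.5], [1.1, -0.3], [1.4, 0.7], [-1.5, -0.4], [-2.1, -0.0], [0.4, 0.2], [1.2, 0.9], [-0.6, -1.2], [-0.3, 0.3], [-0.6, 1.3], [0.1, -0.5], [0.2, -1.6], [-0.3, 0.3], [0.4, 0.7], [0.6, -0.5]]
[ 0.0009 -0.0022 -0.1164]
t 33.0 p [ 0.5852 -0.238   0.1608] b -4.47 F [ 0.3  0.6 -2. ] w 0.0089 g 35.0 tilt 0.05
d world mm [-83.7 246.8 139.2] shift now [ 1.198 -0.514 -0.695] after turn [ 1.207 -0.494 -0.695] turn -0.011
```

The print is upright (tilt ≈1°) with its foot 116.5 mm below the TCP. I carry it to the groove: first up and over in +y, then -x.

```bash
python3 -m crank '0 0 -.1 0 -1;.05 0 -.1 -.01 -1;.15 0 -.1 0 -1;.15 0 0 0 -1;.15 0 0 0 -1;.15 0 0 0 -1;.15 -.05 0 0 -1;.15 -.1 0 0 -1;.15 -.1 0 0 -1;.1 -.1 0 0 -1' |grep -E 'ft_f|wid|tim'; python3 -m crank '0 -.1 0 0 -1;0 -.03 0 0 -1;0 0 0 0 -1;0 0 0 0 -1'|grep -E 'ft_f|wid|tim'; python3 go.py .501 .0108 .1325 -3.5
```

```text
time: 34.0
ft_force: [0.4, 0.7, -1.5]
width: 0.0087
time: 34.4
ft_force: [0.3, 0.4, -1.5]
width: 0.0088
t 34.4 p [0.5054 0.0067 0.2213] b -3.62 F [ 0.3  0.4 -1.5] w 0.0088 g 35.0 tilt 0.03
d world mm [ -4.4   4.1 -88.8] shift now [ 0.019 -0.024  0.444] after turn [ 0.019 -0.024  0.444] turn -0.001
```

```bash
python3 -m crank '.019 -.024 .1 0 -1;0 0 .1 0 -1;0 0 .06 0 -1;0 0 .03 0 -1;0 0 0 0 -1;0 0 0 0 -1' >/dev/null;python3 go.py .501 .0108 .1325 -3.5; python3 pq.py
```

```text
t 35.0 p [0.5009 0.0112 0.1638] b -3.59 F [ 0.3 -0.5 -1.7] w 0.0088 g 35.0 tilt 0.04
d world mm [  0.1  -0.4 -31.3] shift now [-0.002  0.001  0.157] after turn [-0.002  0.001  0.157] turn -0.001
scene red 681 [[332, 206], [332, 224], [297, 223], [296, 206]]
scene red 70 [[372, 296], [365, 322]]
scene green 565 [[332, 229], [332, 243], [299, 243], [297, 228]]
side red 157 [[255, 258], [266, 272], [267, 288], [255, 265]]
side green 145 [[256, 277], [267, 298], [268, 311], [256, 287]]
```

```bash
python3 -m crank '0 0 .02 0 -1;0 0 .02 0 -1;0 0 .02 0 -1;0 0 0 0 -1'|grep -E 'ft_f|ee_'; python3 -m crank '0 0 .02 0 -1;0 0 .02 0 -1;0 0 0 0 -1'|grep -E 'ft_f|ee_';python3 -m crank '0 0 .02 0 -1;0 0 .01 0 -1;0 0 0 0 -1;0 0 0 0 -1'|grep -E 'ft_f|ee_'
```

```text
ee_pos: [0.4999, 0.0113, 0.1506]
ft_force: [-0.2, 0.3, -0.6]
ee_pos: [0.4999, 0.0114, 0.1426]
ft_force: [-0.2, 0.1, -1.4]
ee_pos: [0.5003, 0.0114, 0.1373]
ft_force: [0.1, 0.6, -1.7]
```

```bash
python3 -m crank '0 0 .01 0 -1;0 0 .005 0 -1;0 0 0 0 -1'|grep -E 'ft_f|ee_'; python3 -m crank '0 0 .005 0 -1;0 0 0 0 -1;0 0 0 0 -1'|grep -E 'ft_f|ee_';python3 -m crank '0 0 .005 0 -1;0 0 0 0 -1;0 0 0 0 -1'|grep -E 'ft_f|ee_'
```

```text
ee_pos: [0.5015, 0.0115, 0.1357]
ft_force: [-1.6, 0.5, 9.9]
ee_pos: [0.502, 0.0115, 0.1357]
ft_force: [-4.0, -0.7, 18.6]
ee_pos: [0.5028, 0.0115, 0.1356]
ft_force: [-4.1, -0.8, 26.9]
```

The print reached the groove floor: it took load at TCP z 0.1357, and with the foot about 119 mm below the TCP (table contact) that is 0.0167. I ease the load off and release.

```bash
python3 -m crank '0 0 -.008 0 -1;0 0 0 0 -1;0 0 0 0 -1' 10|grep -E 'ft_f|ee_'; python3 -m crank '0 0 0 0 -.5;0 0 0 0 -.5;0 0 0 0 -.5;0 0 0 0 -.5;0 0 0 0 -.5'|grep -E 'ft_f|ee_|wid'; python3 -m crank '0 0 -.05 0 -.5;0 0 -.1 0 -.5;0 0 -.15 0 -.5;0 0 -.2 0 -.5;0 0 -.1 0 -.5;0 0 0 0 -.5;0 0 0 0 -.5;0 0 0 0 -.5'|grep -E 'ft_f|ee_|tim'; python3 pq.py; cat > chk.py <<'E'
from fit import *
for z in(.016,.04):
  for th in(-6,0,6):
    M=R.from_euler('zyx',[-.061,np.radians(th),0]).as_matrix();o=np.array([.5015,.0095,z])
    print(z,th,[proj('scene',M@[.0045,y,h]+o)[0].round(0).tolist() for y,h in((.0348,.1147),(.0348,.0746),(-.0348,.0746),(-.0348,.1147))],[proj('side',M@[-.0045,y,h]+o)[0].round(0).tolist() for y,h in((.0348,.1147),(.0348,.0746),(-.0348,.0746),(-.0348,.1147))])
E
python3 chk.py
```

```text
ee_pos: [0.5017, 0.0116, 0.1355]
ft_force: [-0.9, -0.8, 12.1]
ee_pos: [0.5002, 0.0113, 0.1337]
ft_force: [0.8, 0.1, -0.2]
width: 0.0217
time: 38.7
ee_pos: [0.4998, 0.0113, 0.2531]
ft_force: [1.0, -0.4, -0.5]
scene red 647 [[332, 218], [332, 235], [297, 234], [297, 218]]
scene red 70 [[372, 296], [364, 322]]
scene green 517 [[298, 239], [332, 240], [332, 254], [298, 253]]
side red 176 [[255, 265], [266, 285], [267, 301], [256, 280]]
side green 138 [[268, 324], [257, 301], [256, 289], [268, 313]]
0.016 -6 [[330.0, 217.0], [330.0, 234.0], [298.0, 234.0], [297.0, 216.0]] [[248.0, 263.0], [251.0, 282.0], [264.0, 308.0], [261.0, 289.0]]
0.016 0 [[330.0, 220.0], [330.0, 236.0], [298.0, 235.0], [297.0, 219.0]] [[255.0, 261.0], [256.0, 280.0], [269.0, 306.0], [268.0, 286.0]]
0.016 6 [[331.0, 223.0], [330.0, 238.0], [298.0, 238.0], [297.0, 222.0]] [[262.0, 259.0], [260.0, 279.0], [274.0, 305.0], [275.0, 284.0]]
0.04 -6 [[330.0, 207.0], [330.0, 224.0], [298.0, 224.0], [297.0, 206.0]] [[247.0, 251.0], [251.0, 270.0], [264.0, 296.0], [260.0, 277.0]]
0.04 0 [[331.0, 209.0], [330.0, 226.0], [298.0, 226.0], [297.0, 209.0]] [[254.0, 249.0], [255.0, 269.0], [269.0, 294.0], [268.0, 274.0]]
0.04 6 [[331.0, 213.0], [331.0, 229.0], [298.0, 228.0], [297.0, 212.0]] [[261.0, 247.0], [260.0, 268.0], [273.0, 293.0], [275.0, 272.0]]
```

The print matches the model standing on the groove floor (z=0.016, within about 1–2 px). Last check: the planter and the bystanders, by colour.

```bash
python3 - <<'E'
import cv2,numpy as np
from fit import *
for n in('scene','side'):
    o=cv2.imread(f'pics/{n}0.png');l=cv2.imread(f'pics/last_{n}.png')
    for t,im in(('old',o),('new',l)):
        h=cv2.cvtColor(im,cv2.COLOR_BGR2HSV);H,S,V=[h[...,i].astype(int) for i in range(3)]
        m=(H>72)&(H<92)&(S>45)&(V>80); b=(H>98)&(H<122)&(S>150)
        b[:150]=0;b[:,420:]=0
        m[:150]=0
        for k,x in(('mint',m),('blue',b)):
            k2,l2,st,ce=cv2.connectedComponentsWithStats(x.astype(np.uint8));
            print(n,t,k,[(st[i].tolist(),ce[i].round(1).tolist()) for i in range(1,k2) if st[i,4]>120])
v=[.4974,.2517,.1943]
for n in('scene','side'): print(n,'expected hanging pot mid',proj(n,place(v,[(82,0,56+32)])).round(0))
E
```

```text
scene old mint [([301, 227, 35, 36, 741], [318.0, 247.7])]
scene old blue [([180, 215, 47, 19, 413], [203.7, 220.6])]
scene new mint [([425, 233, 33, 41, 796], [439.3, 258.2])]
scene new blue [([180, 215, 47, 19, 457], [202.5, 221.5])]
side old mint [([244, 276, 46, 48, 1098], [267.5, 304.8])]
side old blue [([294, 351, 45, 87, 1121], [318.8, 388.9])]
side new mint [([234, 195, 36, 35, 757], [252.3, 215.3])]
side new blue [([294, 351, 45, 87, 1144], [318.9, 388.8])]
scene expected hanging pot mid [[442. 253.]]
side expected hanging pot mid [[253. 208.]]
```

Planter hanging, blue print unmoved, print standing in the groove: I hand the job in.

```bash
python3 -c "
from bench import workorder;print(workorder.close_job())"
```

```text
the job is handed in; nothing more can be done
None
```

The planter hangs by its handle on both hook arms and the red-and-green print stands at the bottom of the groove, but the print slipped from the grip on the first pull, fell against the sorter and had to be picked up again; the blue print measured unmoved, while the diffuser, mouse and pen cup were not measured at the end.

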